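Comb the pens into the display tray

TASK

Three turned pens lie askew across the ridges of the wooden display tray. Take the little rake from its pad by the grip, comb it across the tray so that every pen drops down into a groove, one pen to a groove, without touching the pens with the gripper or arm, then stand the rake back on its pad on its tines and let go. Leave the other wares where they are.

Things in the scene. Friction and masses are not known exactly. Their poses are not given: they have to be found in the camera images.
- tray: Fixed dark-wood tray, origin at the centre of its underside, z up. Seven V grooves, 170 mm long, run along x; bottoms at y = -72, -48, -24 .. 72 mm, z = 18 mm; sharp ridges at y = -84, -60, -36 .. 84 mm, z = 30 mm. Walls 42 mm high at x = 85 to 95 mm, both ways, and along the end y = 84 to 94 mm. The other end (y = -84 to -94 mm) is open, a flat border at z = 30 mm over which a rake can enter and sweep towards the walled end (+y).
- pen0: Loose lacquered light-wood pen, slippery, with brass bands: a round-ended rod 11 mm thick, 130 mm long, 25 g. Origin at its centre, x along it. It starts over the ridges, 0.42 to 0.62 rad askew, centre 35.5 mm above the table; in a groove its centre is at 26 mm, its top at 31 mm, so tines about 3 mm above the ridges pass over it but push a pen still on the ridges. Pushed broadside, it turns parallel to the row of tines.
- pen1: Loose lacquered light-wood pen, slippery, with brass bands: a round-ended rod 11 mm thick, 130 mm long, 25 g. Origin at its centre, x along it. It starts over the ridges, 0.42 to 0.62 rad askew, centre 35.5 mm above the table; in a groove its centre is at 26 mm, its top at 31 mm, so tines about 3 mm above the ridges pass over it but push a pen still on the ridges. Pushed broadside, it turns parallel to the row of tines.
- pen2: Loose lacquered light-wood pen, slippery, with brass bands: a round-ended rod 11 mm thick, 130 mm long, 25 g. Origin at its centre, x along it. It starts over the ridges, 0.42 to 0.62 rad askew, centre 35.5 mm above the table; in a groove its centre is at 26 mm, its top at 31 mm, so tines about 3 mm above the ridges pass over it but push a pen still on the ridges. Pushed broadside, it turns parallel to the row of tines.
- rake: Loose wooden rake, 0.18 kg. Origin: centre of its foot, level with the tine ends; z up. Two rows of twelve brass tines, 6 mm thick, 24 mm long, every 12 mm from x = -66 to 66 mm, y = -13 and 13 mm. Head bar 148 (x) x 36 (y) mm, z = 24 to 36 mm; upright flat grip 44 (x) x 20 (y) mm above it to z = 111 mm, taken from above across its 20 mm. Works moving along its y; hold it firmly, level.
- pad: Fixed flat grey pad, 180 (x) x 80 (y) x 10 mm; origin at the centre of its underside, on the table. The rake starts standing on it, long side along the pad's x.
- vial0: Bystander: corked glass vial, 24 mm across, 62 mm high; origin at its foot.
- vial1: Bystander: a second corked glass vial, same size.
- bangle: Bystander: brass bangle lying flat, 68 mm across, 10 mm high.
- dish: Bystander: white ring dish, 100 mm across, 30 mm high; origin at its foot.
- candle: Bystander: white bubble candle, 56 mm wide, 54 mm high; origin at its foot.
- tumbler: Bystander: amber glass tumbler, 72 mm across, 75 mm high; origin at its foot.
Mind the look-alikes: they are no part of the job. What is shaped like the pen2 but red or white is not meant.

How it is judged:
By the outcome, as a careful person would: the job done as asked, in the order asked, and still so for the second after the job is handed in, with the robot touching nothing.
It also fails if it takes over 58 s, if anything falls off the work surface, if the arm or the gripper's body presses on something with over 40 N, if the wrist force passes 120 N, or if a joint passes its speed limit or range.

ROBOT

A 6-joint arm with a two-finger parallel gripper is mounted at the origin on the work surface. World frame = base frame: x ahead of the robot, y to its left, z up, the work surface at z = 0. Lengths are in m, angles in rad, forces in N, time in s.
With the tool pointing down it reaches from about 0.325 to 0.85 m from the base axis. Payload 15.5 kg.
Tool frame: the origin (TCP) lies midway between the tips of the shut fingers; the grasp point (between the pads) lies 19 mm behind it; y points along the fingers, x is the direction in which the jaws open and shut, and the axes are right-handed (so a half turn about y gives the same grasp; the last joint's range is limited). The gripper opens to 91 mm and grips with 3 to 60 N. Pads are 32 mm wide; open, the fingers measure 118 mm over their backs; the gripper's body (76 mm by 178 mm) begins 60 mm behind the grasp point.
Start: joints at [-1.329, 0.494, 1.345, -0, 1.302, -0.096], TCP at [0.207, -0.59, 0.214] pointing down, gripper open.
Joint ranges: [-2.91, 2.91], [-0.82, 2.16], [0.22, 2.67], [-1.22, 4.37], [0.12, 2.79], [-3.08, 3.08]. Speed limits (rad/s): [1.89, 1.89, 2.57, 3.01, 3.01, 3.01].

INTERFACE

Orientations are given as a 3x3 rotation matrix whose columns are the frame's x, y, z axes.
In Python, from rig import r, read_camera, finder gives the robot as it stands. Calls block until the motion is done:
- r.move_to(position, orientation): joint-space move of the TCP to a pose.
- r.line_to(position, ori=None, v=0.15, until_force=None): straight line of the TCP; ori=None keeps the orientation; v is the mean speed in m/s. With until_force (N) it stops when the force on the tool has changed by that much, and returns True; else False.
- r.goto_joints(angles): joint-space move.
- r.grip(opening, f_grip=None): finger opening in m; f_grip is the grip in N (None keeps the last); returns when the fingers have stopped.
- r.sleep(seconds).
- r.solve_ik(position, orientation): joint angles nearest the present ones, or None.
- r.state(): the state.
- read_camera(name): name is "scene" or "side" or "wrist"; returns a dict with "image" (480x640x3 uint8, blue, green, red), "mtx" (3x3 intrinsics, pixels), "k1" (the pictures are not rectified: a ray, as slopes to the right and down, at radius r is drawn at 1 + k1 r^2 times it, then the intrinsics apply), "T" (4x4, takes a point from camera to world coordinates). Camera axes: x right, y up, looking along -z (the intrinsics and any distortion apply to the point x, -y, -z); pixel columns grow to the right and rows downward; lengths in m; the calibration is good to about 2 mm. A picture is of the moment at which its call begins. There is no depth.
A pose or a line that the arm cannot do raises r.Unreachable and nothing moves.
- r.job_done(): hands the job in, once; it reports no verdict.
Trained networks look in a picture, given as the dict that the camera call returned (one of the last four; its "shot" number tells which), for a name from the list of things; names that differ only in an ending like _2 or _b are one class to them, and where a whole thing is asked for, a point or a joint stands for the part that bears it (a point fixed in the world has none). Each returns a list of dicts, best first, with "conf" (0 to 1); they miss things now and then, are a little off and sometimes report something else, mostly with a low value. They report only what shows in the picture. A call takes as long as a camera call. They do not tell look-alikes from the thing itself.
- finder.recognise(picture, target): "at" ([column, row] in pixels, amid what is visible of it).
- finder.silhouettes(picture, target): "region" (480x640 bool, what is visible of it) and "at" ([column, row] in pixels, amid what is visible of it).
- finder.tip_of(picture, target): "at" ([column, row] in pixels: a listed point, or the origin of a listed thing).
The state is a dict: "t": time; "joint_positions": joint angles; "qd": joint speeds; "joint_efforts": joint torques, N m; "position": TCP position; "tcp_rot": TCP orientation; "force": force on the tool from outside, world axes, zero at the start; "ft_torque": the same for the moment, N m; "gripper_width": finger opening in m.
Only numpy, scipy, OpenCV 4.12 (cv2) and the standard library are available. Lean on these libraries where they do the work, as an engineer would, in place of code of your own. Each camera call takes 0.05 s, during which the arm holds its last target.

## Working session

There is one attempt and no reset: what is moved stays moved. The work goes in short steps, each a Python script; the robot and the scene stay as the last script left them, time stands still between calls to the robot, and variables do not carry over. Pictures are saved under pics/ and viewed, and the job is handed in when it is done.

```bash
ls; mkdir -p pics; python3 - <<'E'
from rig import r, read_camera, finder
import cv2
for n in ["scene","side","wrist"]:
    p=read_camera(n); cv2.imwrite(f"pics/{n}0.png",p["image"]); print(n,p["T"].round(3).tolist(),p["mtx"].tolist(),p["k1"])
print(r.state()["t"])
E
```

```text
pics
scene [[0.832, -0.441, 0.336, 0.889], [0.554, 0.668, -0.496, -0.489], [-0.006, 0.599, 0.801, 0.93], [0.0, 0.0, 0.0, 1.0]] [[614.8907073083732, 0.0, 316.87073861563925], [0.0, 614.8907073083732, 248.47143340918373], [0.0, 0.0, 1.0]] 0.006078671310016214
side [[-0.78, 0.354, -0.517, -0.043], [-0.626, -0.459, 0.631, 0.757], [-0.014, 0.815, 0.579, 0.708], [0.0, 0.0, 0.0, 1.0]] [[581.1015658782437, 0.0, 325.28614761254147], [0.0, 581.1015658782437, 235.7044734702173], [0.0, 0.0, 1.0]] -0.14559186403475566
wrist [[0.33, 0.908, 0.259, 0.28], [-0.944, 0.317, 0.09, -0.563], [-0.0, -0.274, 0.962, 0.384], [0.0, 0.0, 0.0, 1.0]] [[379.9407736607624, 0.0, 316.7371175393199], [0.0, 379.9407736607624, 238.7832511530327], [0.0, 0.0, 1.0]] -0.03131989873235272
0.15
```

View pics/scene0.png

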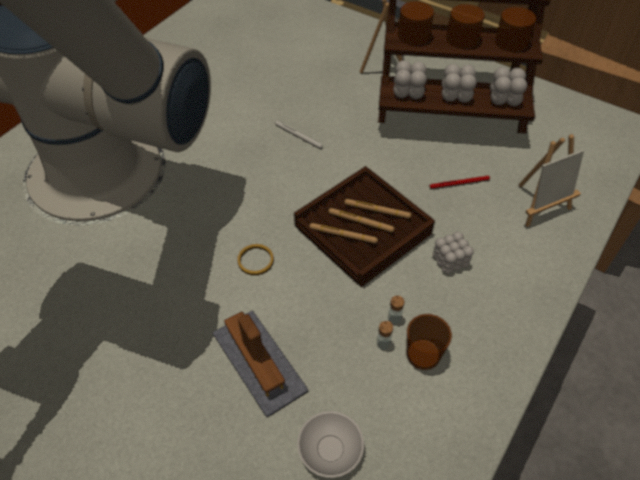

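View pics/side0.png

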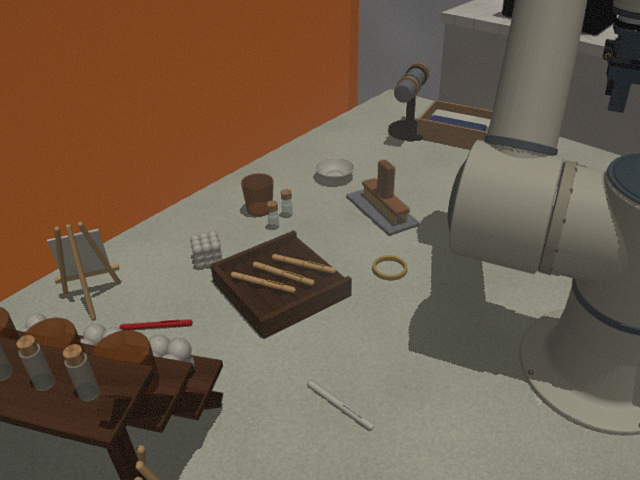

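View pics/wrist0.png

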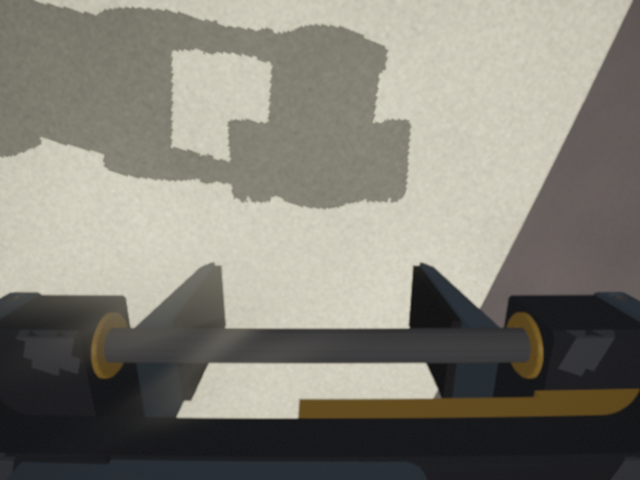

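```bash
cat > h.py <<'E'
import numpy as np, cv2
from rig import r, read_camera, finder
def proj(p,P):
    P=np.atleast_2d(P); T=p["T"]; c=(P-T[:3,3])@T[:3,:3]
    s=np.c_[c[:,0]/-c[:,2],-c[:,1]/-c[:,2]]
    s=s*(1+p["k1"]*(s**2).sum(1,keepdims=True))
    m=p["mtx"]; return np.c_[s[:,0]*m[0,0]+m[0,2],s[:,1]*m[1,1]+m[1,2]]
def back(p,uv,z):
    uv=np.atleast_2d(uv).astype(float);m=p["mtx"]
    d=np.c_[(uv[:,0]-m[0,2])/m[0,0],(uv[:,1]-m[1,2])/m[1,1]]; s=d.copy()
    for _ in range(20): s=d/(1+p["k1"]*(s**2).sum(1,keepdims=True))
    T=p["T"]; ray=np.c_[s[:,0],-s[:,1],-np.ones(len(s))]@T[:3,:3].T
    o=T[:3,3]; return o+ray*((z-o[2])/ray[:,2])[:,None]
def box(x0,x1,y0,y1,z0,z1): return np.array([[x,y,z] for x in(x0,x1) for y in(y0,y1) for z in(z0,z1)])
def place(P,x,y,a,z=0):
    c,s=np.cos(a),np.sin(a); return P@np.array([[c,-s,0],[s,c,0],[0,0,1]]).T+[x,y,z]
def hullmask(p,boxes):
    S=8; m=np.zeros((480,640),np.uint8)
    for b in boxes: cv2.fillConvexPoly(m,cv2.convexHull((proj(p,b)).astype(np.float32)).round().astype(np.int32),1)
    return m>0
E
python3 - <<'E'
from h import *
import pickle
out={}
for n in ["scene","side"]:
    p=read_camera(n); out[n]=dict(p=p)
    for t in ["tray","rake","pad","pen0","vial0","bangle","dish","candle","tumbler"]:
        L=finder.silhouettes(p,t); out[n][t]=L
        print(n,t,[(np.round(l["at"],1).tolist(),round(l["conf"],2),int(l["region"].sum())) for l in L])
pickle.dump(out,open("sil.pkl","wb"))
a=out["scene"]["p"]["image"]
cv2.imwrite("pics/z1.png",cv2.resize(a[150:300,280:450],None,fx=4.5,fy=4,interpolation=cv2.INTER_CUBIC))
cv2.imwrite("pics/z2.png",cv2.resize(a[290:430,200:320],None,fx=4,fy=4,interpolation=cv2.INTER_CUBIC))
a=out["side"]["p"]["image"]
cv2.imwrite("pics/z3.png",cv2.resize(a[220:345,200:360],None,fx=4.5,fy=4.5,interpolation=cv2.INTER_CUBIC))
E
```

```text
scene tray [([362.1, 224.9], 0.58, 8572)]
scene rake [([251.8, 349.2], 0.81, 2146)]
scene pad [([275.9, 364.0], 0.78, 2871)]
scene pen0 [([376.4, 207.1], 0.87, 403), ([459.5, 180.9], 0.8, 269), ([346.1, 234.7], 0.71, 449), ([356.9, 217.5], 0.58, 357), ([302.4, 138.7], 0.52, 251)]
scene vial0 [([384.3, 337.0], 0.93, 377), ([396.1, 307.3], 0.77, 322)]
scene bangle [([259.0, 270.0], 0.79, 401)]
scene dish [([330.5, 443.2], 0.97, 3475)]
scene candle [([452.4, 252.3], 0.6, 1264)]
scene tumbler [([426.3, 337.8], 0.95, 2053), ([383.4, 336.2], 0.55, 360)]
side tray [([273.8, 286.8], 0.93, 7984)]
side rake [([388.0, 192.4], 0.83, 1379)]
side pad [([382.9, 215.5], 0.83, 1073)]
side pen0 [([158.1, 325.8], 0.92, 474), ([342.2, 406.3], 0.91, 588), ([265.5, 284.2], 0.85, 398), ([285.5, 275.1], 0.8, 393), ([302.4, 264.8], 0.64, 475)]
side vial0 [([287.6, 202.9], 0.87, 294), ([270.5, 214.5], 0.83, 299)]
side bangle [([385.2, 274.9], 0.75, 361)]
side dish [([333.3, 170.8], 0.71, 718), ([385.8, 195.2], 0.7, 1484)]
side candle [([203.8, 252.1], 0.63, 855)]
side tumbler [([256.3, 195.6], 0.96, 1136), ([388.3, 260.2], 0.36, 426)]
```

View pics/z1.png

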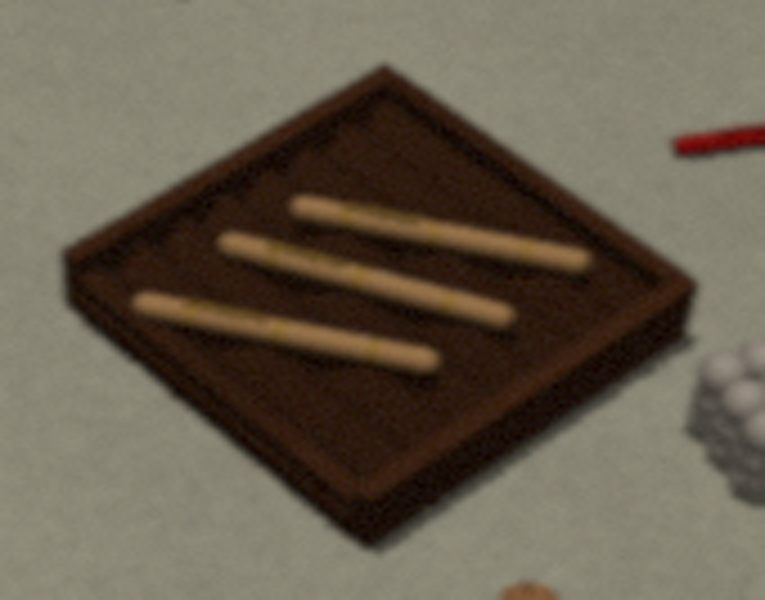

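View pics/z2.png

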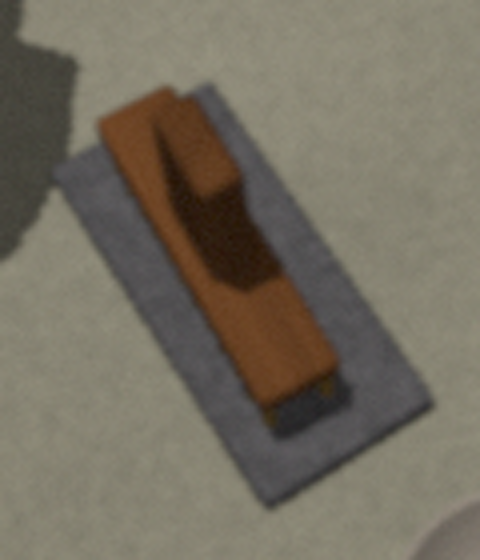

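View pics/z3.png

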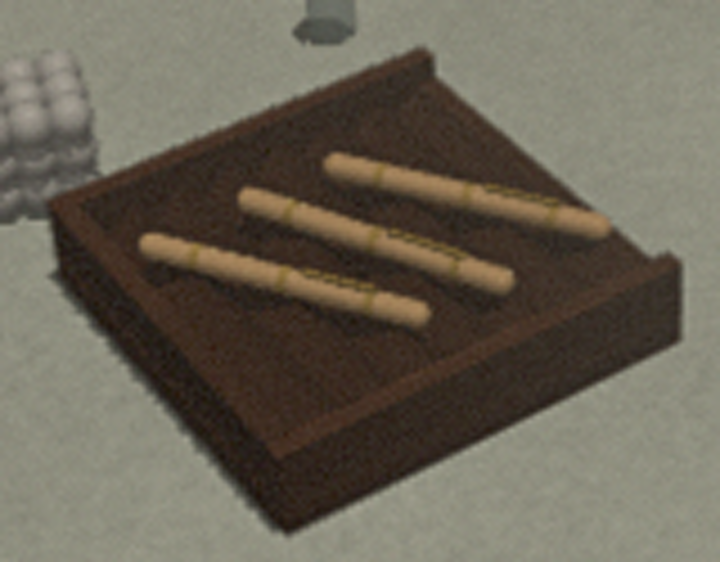

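```bash
cat > fit.py <<'E'
from h import *
import pickle
from scipy.optimize import minimize
o=pickle.load(open("sil.pkl","rb")); S,D=o["scene"],o["side"]
tray=[box(-.095,.095,-.094,.094,0,.030),box(-.095,-.085,-.094,.094,0,.042),box(.085,.095,-.094,.094,0,.042),box(-.095,.095,.084,.094,0,.042)]
rake=[box(-.074,.074,-.018,.018,.024,.036),box(-.022,.022,-.01,.01,.036,.111),box(-.069,.069,-.016,-.010,0,.024),box(-.069,.069,.010,.016,0,.024)]
pad=[box(-.09,.09,-.04,.04,0,.01)]
# corner fits (subpixel), picked from zooms
def sc(l): return np.array(l)/[4.5,4]+[280,150]
def sd(l): return np.array(l)/4.5+[200,220]
def cf(sets,x0):
    def f(q):
        return sum((np.linalg.norm(proj(p,place(np.array(P),*q))-uv,axis=1)**2).sum() for p,P,uv in sets)
    m=minimize(f,x0,method="Nelder-Mead",options=dict(xatol=1e-5,fatol=1e-4,maxiter=2000)); 
    return m.x,[np.linalg.norm(proj(p,place(np.array(P),*m.x))-uv,axis=1).round(1) for p,P,uv in sets]
def iou(model,name,x0,z=0,sub=None):
    def f(q):
        s=0
        for V in (S,D):
            m=hullmask(V["p"],[place(b,q[0],q[1],q[2],z) for b in model]); g=V[name][0]["region"]
            if sub is not None: m=m&~V[sub][0]["region"];g=g&~V[sub][0]["region"]
            s-= (m&g).sum()/(m|g).sum()
        return s
    best=None
    for d in (0,.05,-.05):
        m=minimize(f,x0,method="Nelder-Mead",options=dict(initial_simplex=np.array([x0,x0+[.02,0,d],x0+[0,.02,-d],x0+[0.01,0.01,.15]]),xatol=1e-4,fatol=1e-4))
        if best is None or m.fun<best.fun: best=m
    return best.x,best.fun
c=back(S["p"],[362,224],.02)[0]; print("tray c",c)
e=back(S["p"],[sc([65,250]),sc([370,500])],.042); ax=e[1]-e[0]; a=np.arctan2(ax[1],ax[0]); print("edge",e.round(3),a)
# sweep dir +y = left normal of ax ; must point away from the rake
x0=np.array([c[0],c[1],a])
Ct=[[-.095,.094,.042],[-.095,-.094,.042],[.095,.094,.042],[.095,-.094,.042]]
print("corner",cf([(S["p"],Ct,sc([[385,65],[65,250],[695,285],[370,500]]))],x0))
print("iou",iou(tray,"tray",x0))
g=back(S["p"],[255,355],.03)[0]
pa=back(S["p"],[np.array([55,180])/4+[200,290],np.array([270,508])/4+[200,290]],.01); d=pa[1]-pa[0]; b=np.arctan2(d[1],d[0])
y0=np.array([g[0],g[1],b]); print("rake0",y0)
print("rake",iou(rake,"rake",y0,.01)); print("pad",iou(pad,"pad",y0,0,"rake"))
for V,n in((S,"scene"),(D,"side")):
    im=V["p"]["image"].copy()
    print(n)
    for q in V["pen0"]: print(np.round(q["at"],1))
E
python3 fit.py
```

```text
tray c [0.54660865 0.1711959  0.02      ]
edge [[0.434 0.109 0.042]
 [0.615 0.057 0.042]] -0.27946405775093663
corner (array([ 0.54894472,  0.17232862, -0.27472059]), [array([0.7, 1.3, 1.3, 0.5])])
iou (array([ 0.54729221,  0.17205992, -0.25370955]), np.float64(-1.7262293677997804))
rake0 [ 0.54716296 -0.16548512 -0.38599442]
rake (array([ 0.54195085, -0.16327072, -0.46162262]), np.float64(-1.751654280528253))
pad (array([ 0.54713325, -0.16257936, -0.39692297]), np.float64(-1.7622455344573607))
scene
[376.4 207.1]
[459.5 180.9]
[346.1 234.7]
[356.9 217.5]
[302.4 138.7]
side
[158.1 325.8]
[342.2 406.3]
[265.5 284.2]
[285.5 275.1]
[302.4 264.8]
```

```bash
cat >> fit.py <<'E'
print("-----")
def s2(l): return np.array(l)/4+[200,290]
T,res=cf([(S["p"],Ct,sc([[385,65],[65,250],[695,285],[370,500]])),(D["p"],Ct,sd([[285,455],[680,258],[50,205],[430,50]]))],x0); print(T,res)
Cr=[[-.074,-.018,.046],[-.074,.018,.046],[.074,-.018,.046],[.074,.018,.046]]
R,res=cf([(S["p"],Cr,s2([[100,122],[170,88],[258,402],[337,360]]))],y0); print("rake",R,res)
Cp=[[-.09,-.04,.01],[.09,-.04,.01],[.09,.04,.01],[-.09,.04,.01]]
P,res=cf([(S["p"],Cp,s2([[55,180],[270,508],[432,405],[208,85]]))],y0); print("pad",P,res)
pickle.dump((T,R,P),open("pose.pkl","wb"))
def wire(im,p,off,f,b,col):
    for i in range(8):
        for j in range(i):
            if (np.abs(b[i]-b[j])>1e-9).sum()==1: pass
def draw(V,x0,y0,x1,y1,f,name):
    im=cv2.resize(V["p"]["image"][y0:y1,x0:x1],None,fx=f,fy=f,interpolation=cv2.INTER_CUBIC)
    for model,q,z,col in((tray,T,0,(0,255,0)),(rake,R,.01,(255,255,0)),(pad,P,0,(0,255,255))):
        for b in model:
            uv=(proj(V["p"],place(b,*q,z=z))-[x0,y0]+.5)*f
            for i in range(8):
                for k in (1,2,4):
                    if not i&k: cv2.line(im,tuple(uv[i].astype(int)),tuple(uv[i|k].astype(int)),col,1,cv2.LINE_AA)
    cv2.imwrite(name,im)
draw(S,280,150,450,300,4,"pics/o1.png");draw(S,200,290,320,430,4,"pics/o2.png")
draw(D,200,220,360,345,4.5,"pics/o3.png");draw(D,330,150,430,245,6,"pics/o4.png")
E
python3 fit.py | sed -n '/-----/,$p'
```

```text
-----
[ 0.54745048  0.17080136 -0.27017628] [array([1.3, 2.5, 0.4, 1.3]), array([1.8, 1.1, 1.9, 2.3])]
rake [ 0.54472056 -0.16454422 -0.45154702] [array([1.9, 2. , 1.5, 1.4])]
pad [ 0.55262878 -0.1637927  -0.38803652] [array([2.4, 1.6, 1.9, 0.7])]
```

```bash
python3 -c "
import cv2,numpy as np
a=[cv2.imread(f'pics/o{i}.png') for i in (1,2,3,4)]
for i,x in enumerate(a): print(x.shape)
"
```

```text
(600, 680, 3)
(560, 480, 3)
(562, 720, 3)
(570, 600, 3)
```

View pics/o1.png

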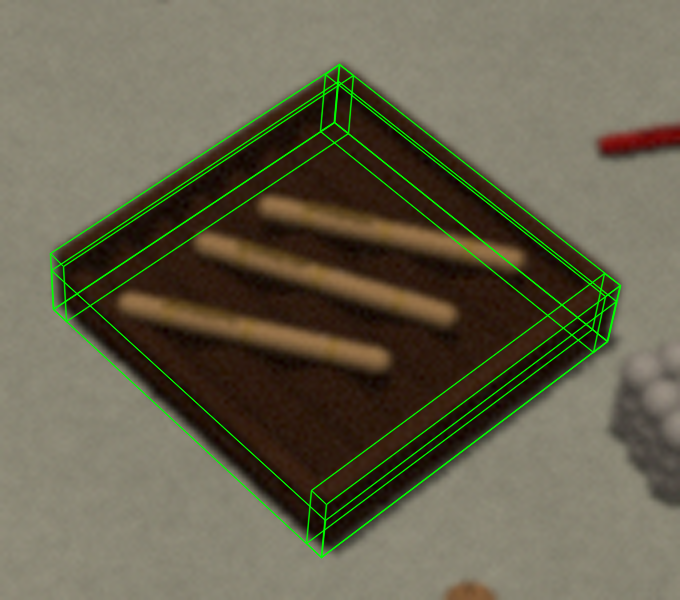

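View pics/o2.png

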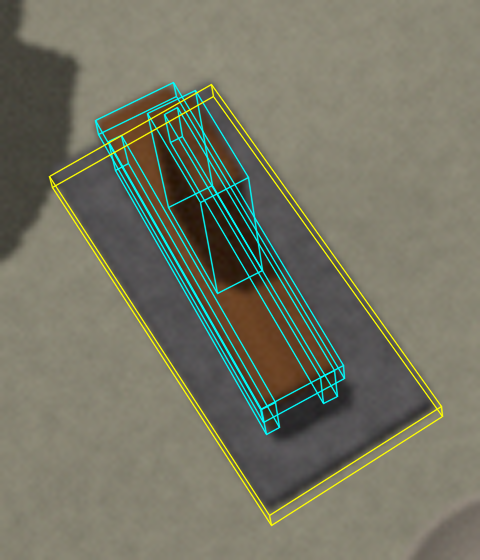

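View pics/o3.png

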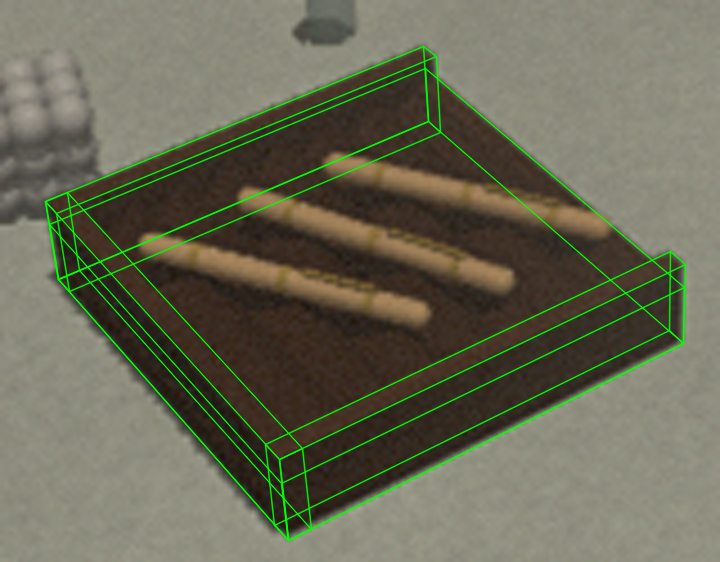

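View pics/o4.png

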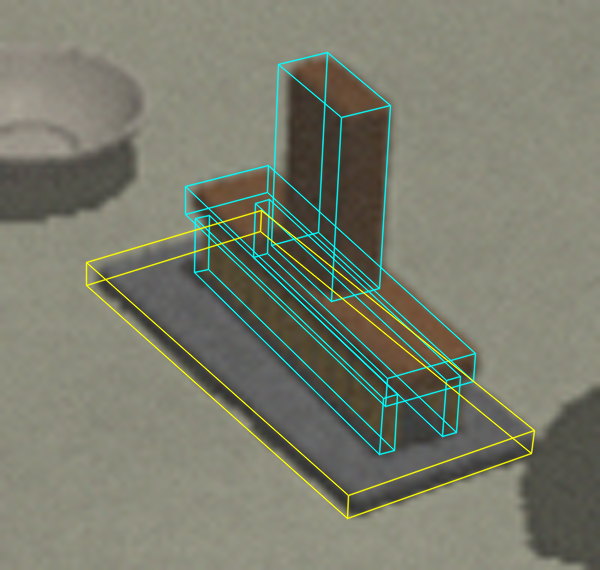

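```bash
cat > pens.py <<'E'
from h import *
import pickle
def pens(p,L,T,z=.0355):
    out=[]
    for q in L:
        ys,xs=np.nonzero(q["region"])
        W=back(p,np.c_[xs,ys],z)[:,:2]-T[:2]
        c,s=np.cos(T[2]),np.sin(T[2]); W=W@np.array([[c,-s],[s,c]])
        m=W.mean(0)
        if np.abs(m).max()>.1: continue
        u=np.linalg.svd(W-m,full_matrices=False)[2][0]; u*=np.sign(u[0]); t=(W-m)@u
        lo,hi=np.percentile(t,[1,99]); cc=m+u*(lo+hi)/2
        out.append((cc.round(4).tolist(),round(float(np.arctan2(u[1],u[0])),3),round(float(hi-lo),3),round(q["conf"],2)))
    return out
E
python3 - <<'E'
from pens import *
o=pickle.load(open("sil.pkl","rb"));T,R,P=pickle.load(open("pose.pkl","rb"))
for n in("scene","side"):
    for x in pens(o[n]["p"],o[n]["pen0"],T): print(n,x)
st=r.state(); print(st["t"],np.round(st["tcp_rot"],3).tolist(),st["force"])
E
```

```text
scene ([-0.0019, 0.039], 0.566, 0.125, 0.87)
scene ([-0.0008, -0.0508], 0.568, 0.124, 0.71)
scene ([-0.0027, -0.0042], 0.475, 0.121, 0.58)
side ([-0.001, 0.0356], 0.572, 0.124, 0.85)
side ([-0.0002, -0.0069], 0.473, 0.126, 0.8)
side ([0.0009, -0.0538], 0.573, 0.123, 0.64)
1.15 [[0.33, 0.0, 0.944], [-0.944, 0.0, 0.33], [-0.0, -1.0, 0.0]] [ 0.1593653  -0.49819427  0.1662388 ]
```

```bash
cat >> h.py <<'E'
def ori(th): # jaw axis at world angle th, tool down
    c,s=np.cos(th),np.sin(th); x=np.array([c,s,0]);y=np.array([0,0,-1.]);return np.c_[x,y,np.cross(x,y)]
E
python3 - <<'E'
from h import *
import pickle
T,R,P=pickle.load(open("pose.pkl","rb"))
th=R[2]+np.pi/2-np.pi
print(r.solve_ik([R[0],R[1],.25],ori(th)), r.solve_ik([*T[:2],.2],ori(T[2]-np.pi/2)))
d=ori(th)[:,2]
r.move_to(np.array([R[0],R[1],.26])-.07*d,ori(th))
p=read_camera("wrist"); cv2.imwrite("pics/w1.png",p["image"])
rake=[box(-.074,.074,-.018,.018,.024,.036),box(-.022,.022,-.01,.01,.036,.111)]
pad=[box(-.09,.09,-.04,.04,0,.01)]
im=p["image"].copy()
for model,q,z,col in((rake,R,.01,(255,255,0)),(pad,P,0,(0,255,255))):
    for b in model:
        uv=proj(p,place(b,*q,z=z))
        for i in range(8):
            for k in(1,2,4):
                if not i&k: cv2.line(im,tuple(uv[i].astype(int)),tuple(uv[i|k].astype(int)),col,1,cv2.LINE_AA)
cv2.imwrite("pics/w1o.png",im); print(r.state()["t"]); pickle.dump(p,open("w1.pkl","wb"))
E
```

```text
[-3.98287677e-01  3.80787750e-01  1.43609123e+00 -4.44089210e-16
  1.32471368e+00  1.62405567e+00] [ 1.98308418e-01  4.35253626e-01  1.49346341e+00 -4.44089210e-16
  1.21287561e+00  2.03928102e+00]
3.1333
```

View pics/w1o.png

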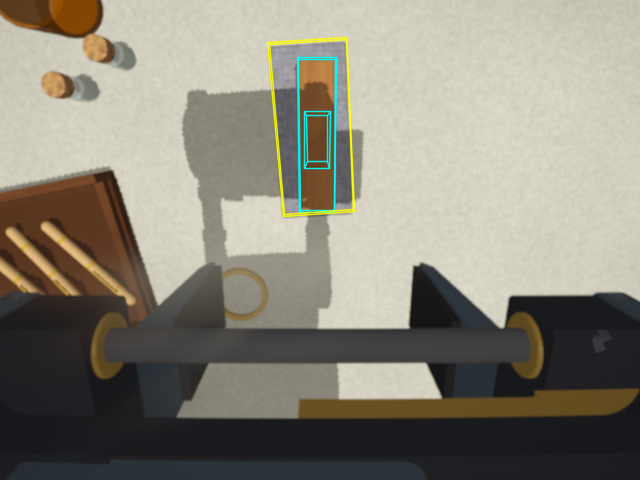

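View pics/w1.png

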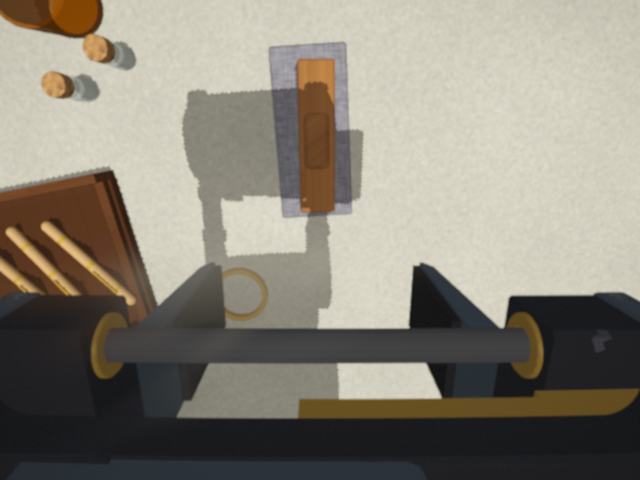

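```bash
python3 - <<'E'
from h import *
import pickle
T,R,P=pickle.load(open("pose.pkl","rb"))
th=R[2]-np.pi/2
r.move_to(np.array([R[0],R[1],.15]),ori(th))
r.line_to(np.array([R[0],R[1],.066]),v=.12)
f0=r.state()["force"]
r.grip(.0,45)
st=r.state(); print(st["gripper_width"],st["position"],st["force"]-f0,st["t"])
r.line_to(np.array([R[0],R[1],.13]),v=.1)
st=r.state(); print(st["gripper_width"],st["position"],st["force"]-f0,st["ft_torque"],st["t"])
p=read_camera("side"); cv2.imwrite("pics/g1.png",cv2.resize(p["image"][100:260,280:480],None,fx=4,fy=3.7))
E
```

```text
0.01972418198392426 [ 0.54469319 -0.1645552   0.06595689] [ 0.12045554 -0.11707893 -1.264035  ] 5.65
0.019919358302342975 [ 0.54438033 -0.16443348  0.12954746] [-0.22309575 -0.22538624 -2.9446283 ] [0.04878031 0.0498237  0.05984133] 6.4417
```

View pics/g1.png

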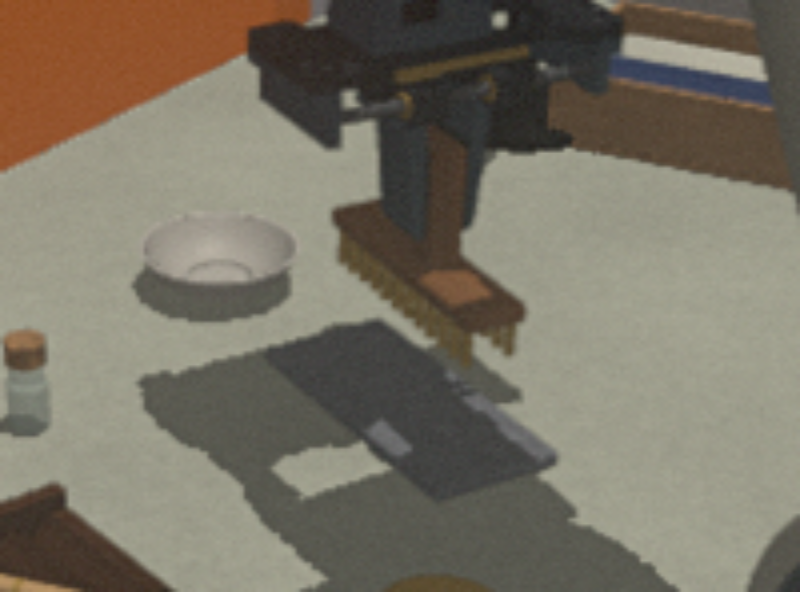

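```bash
python3 - <<'E'
from h import *
import pickle
o=pickle.load(open("sil.pkl","rb"));T,R,P=pickle.load(open("pose.pkl","rb"))
c,s=np.cos(T[2]),np.sin(T[2])
for n in("scene","side"):
  for t,z in(("vial0",.031),("bangle",.005),("tumbler",.037),("candle",.027),("dish",.015)):
    for q in o[n][t]:
      w=back(o[n]["p"],q["at"],z)[0,:2]-T[:2]; print(n,t,(w@np.array([[c,-s],[s,c]])).round(3))
E
```

```text
scene vial0 [ 0.204 -0.144]
scene vial0 [ 0.176 -0.088]
scene bangle [-0.054 -0.208]
scene tumbler [ 0.252 -0.096]
scene tumbler [ 0.204 -0.146]
scene candle [0.16  0.074]
scene dish [ 0.274 -0.324]
side vial0 [ 0.203 -0.148]
side vial0 [ 0.186 -0.094]
side bangle [-0.09  -0.179]
side tumbler [ 0.263 -0.104]
side tumbler [-0.09  -0.185]
side candle [0.156 0.079]
side dish [ 0.282 -0.331]
side dish [ 0.118 -0.358]
```

```bash
cat >> h.py <<'E'
import pickle
T,R,P=pickle.load(open("pose.pkl","rb"))
def tp(x,y,foot):
    w=place(np.array([[x,y,0]]),*T)[0]; return np.array([w[0],w[1],foot+.056])
TO=ori(T[2]-np.pi/2)
def crop(n,f):
    p=read_camera(n); x0,y0,x1,y1=(280,150,450,300) if n=="scene" else (200,200,360,345)
    cv2.imwrite(f,cv2.resize(p["image"][y0:y1,x0:x1],None,fx=4,fy=4,interpolation=cv2.INTER_CUBIC)); return p
E
python3 - <<'E'
from h import *
r.line_to([R[0],R[1],.16],v=.2)
r.move_to(tp(0,-.126,.104),TO)
r.line_to(tp(0,-.126,.033),v=.12)
r.sleep(.15); st=r.state(); print(st["position"]-tp(0,-.126,.033),st["gripper_width"],st["t"])
f0=st["force"]
r.line_to(tp(0,-.05,.033),v=.05)
st=r.state(); print(st["position"]-tp(0,-.05,.033),st["force"]-f0,st["t"])
crop("side","pics/s1.png"); crop("scene","pics/s1b.png")
E
```

```text
[ 0.00057674 -0.00010931  0.00073454] 0.020193004462779683 8.55
[-6.09872833e-05 -2.25895196e-04  9.40884987e-06] [-0.92717099  0.49187281  1.15338613] 10.2167
```

View pics/s1.png

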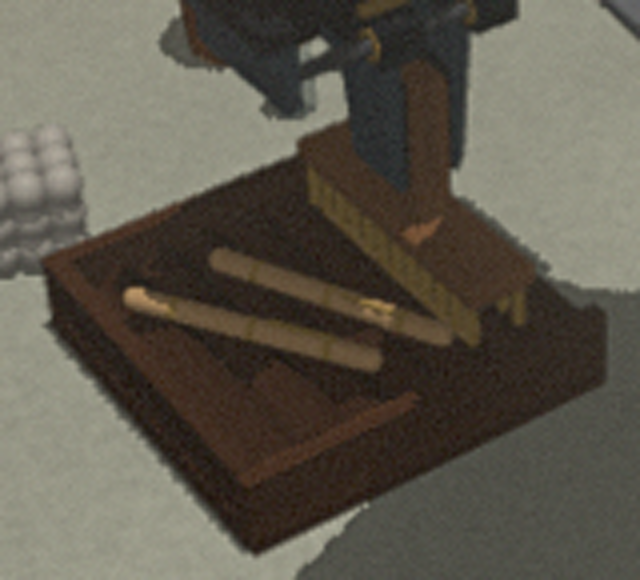

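View pics/s1b.png

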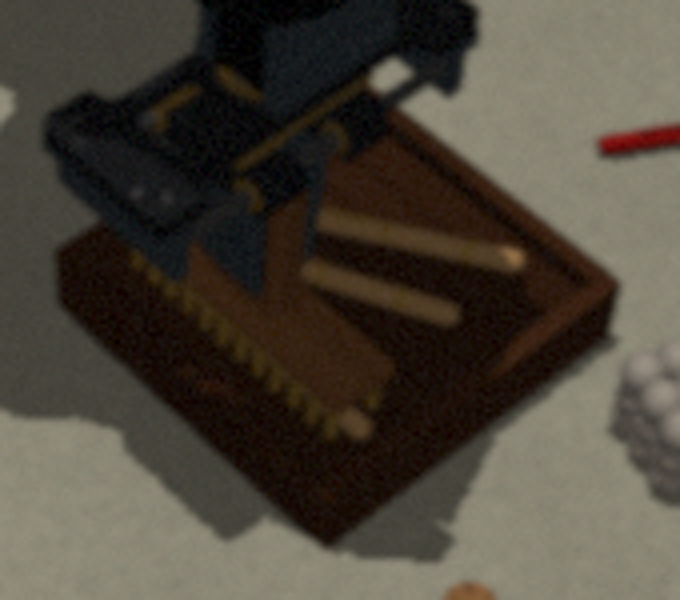

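```bash
python3 - <<'E'
from h import *
f0=r.state()["force"]
for y in (-.02,.015,.055):
    r.line_to(tp(0,y,.033),v=.05)
    st=r.state(); print(y,(st["position"]-tp(0,y,.033)).round(4),(st["force"]-f0).round(1),st["t"])
crop("side","pics/s2.png"); crop("scene","pics/s2b.png")
E
```

```text
-0.02 [-0.0001 -0.     -0.0001] [-0.2 -0.2 -0.5] 11.0667
0.015 [-0.0001 -0.0001 -0.0001] [-1.  -0.3  0.5] 11.9167
0.055 [-0.0001 -0.0002 -0.0001] [-0.7 -0.3 -0.3] 12.8667
```

View pics/s2.png

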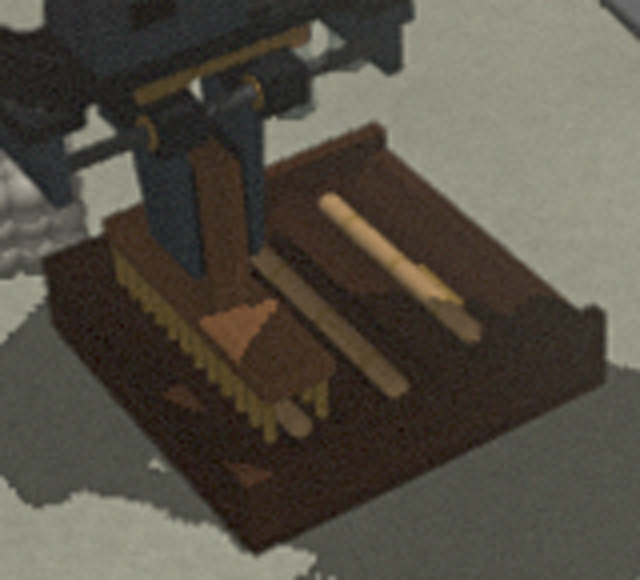

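View pics/s2b.png

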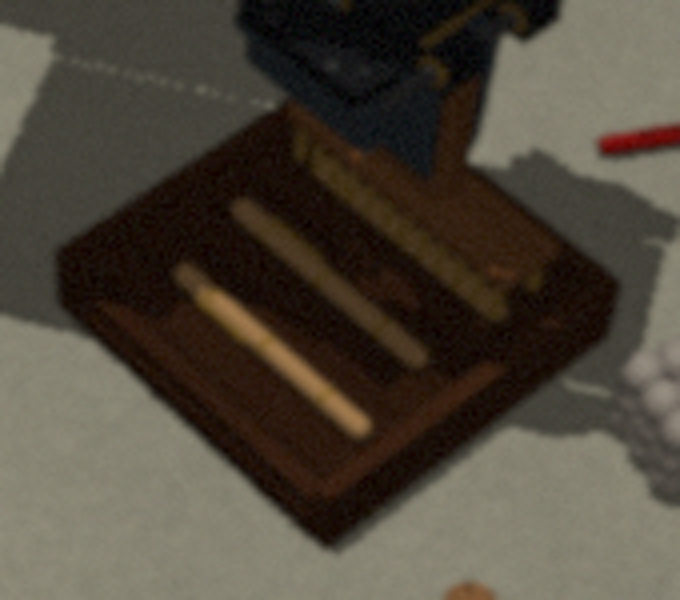

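```bash
python3 - <<'E'
from pens import *
r.line_to(tp(0,.055,.11),v=.12)
r.line_to([R[0]-.02,R[1]+.08,.166],ori=None,v=.25)
r.move_to([R[0],R[1],.14],ori(R[2]-np.pi/2))
for n in("scene","side"):
    p=crop(n,f"pics/s3{n}.png"); L=finder.silhouettes(p,"pen0")
    for x in pens(p,L,T,.026): print(n,x)
print(r.state()["t"])
E
```

```text
scene ([-0.0074, 0.0025], -0.013, 0.122, 0.91)
scene ([0.0064, -0.0465], 0.002, 0.122, 0.89)
scene ([-0.0018, 0.0501], -0.005, 0.126, 0.66)
side ([0.0004, 0.0482], -0.003, 0.123, 0.8)
side ([-0.0032, -0.0004], -0.006, 0.126, 0.66)
side ([0.0094, -0.0489], 0.004, 0.13, 0.59)
15.7917
```

View pics/s3scene.png

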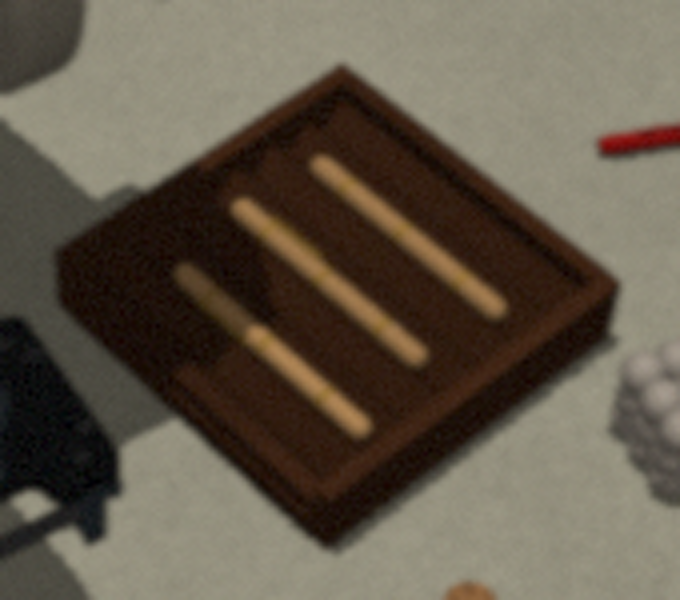

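View pics/s3side.png

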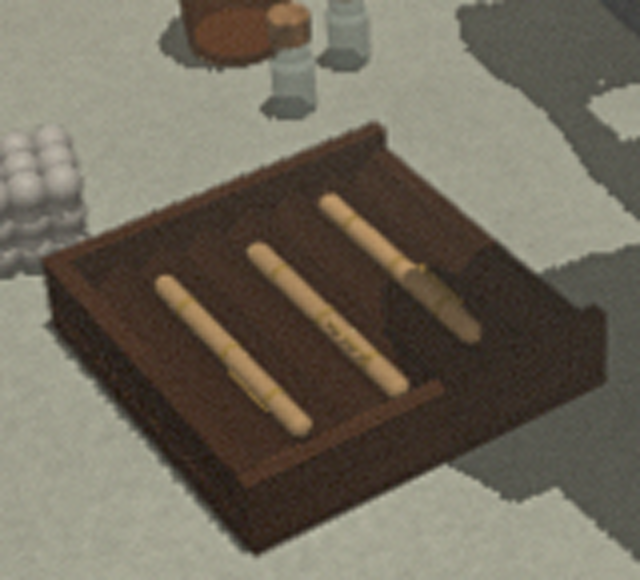

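```bash
python3 - <<'E'
from h import *
r.line_to([R[0],R[1],.075],v=.1); r.sleep(.2)
c=r.line_to([R[0],R[1],.063],v=.02,until_force=4)
st=r.state(); print(c,st["position"],st["t"])
z=st["position"][2]
r.sleep(.2); print(r.state()["position"])
p=read_camera("side"); cv2.imwrite("pics/p0.png",cv2.resize(p["image"][100:260,280:480],None,fx=4,fy=3.7))
E
```

```text
True [ 0.54471545 -0.16453325  0.06581319] 17.275
[ 0.54471816 -0.16452918  0.06582043]
```

View pics/p0.png

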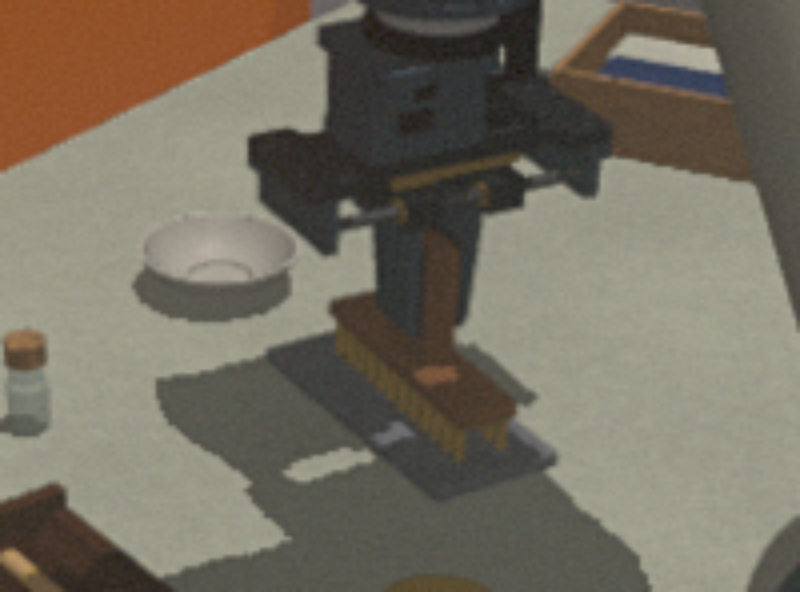

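Contact came at the same height as the pick (TCP 65.8 mm), and the rake stands on the pad. I'll release it now.

```bash
python3 - <<'E'
from pens import *
r.grip(.06); r.sleep(.2)
r.line_to([R[0],R[1],.20],v=.12)
d=ori(R[2]-np.pi/2)[:,2]
r.line_to(np.array([R[0],R[1],.26])-.09*d,v=.2)
r.sleep(.3)
for n in("scene","side"):
    p=read_camera(n); cv2.imwrite(f"pics/f{n}.png",p["image"]); L=finder.silhouettes(p,"pen0")
    for x in pens(p,L,T,.026): print(n,x)
st=r.state(); print(st["t"],st["gripper_width"])
E
```

```text
scene ([-0.0058, 0.0026], -0.007, 0.125, 0.95)
scene ([0.0073, -0.0463], -0.001, 0.124, 0.87)
scene ([-0.0012, 0.05], -0.007, 0.123, 0.65)
side ([0.01, -0.0489], 0.009, 0.122, 0.76)
side ([-0.0003, 0.0484], -0.007, 0.125, 0.75)
side ([-0.0032, -0.0003], -0.004, 0.127, 0.64)
20.9417 0.06025349664636478
```

View pics/fscene.png

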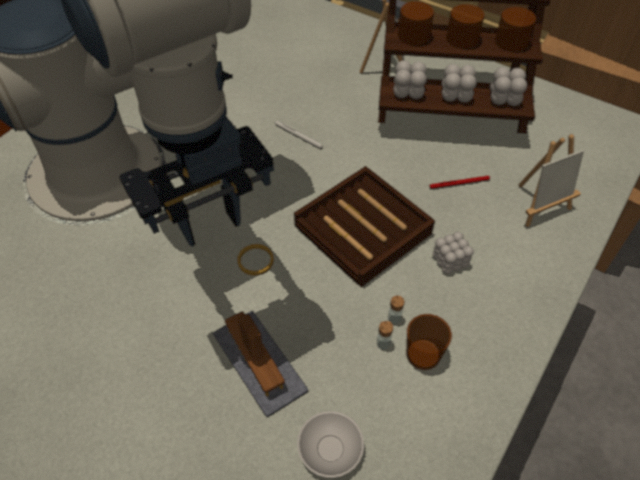

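View pics/fside.png

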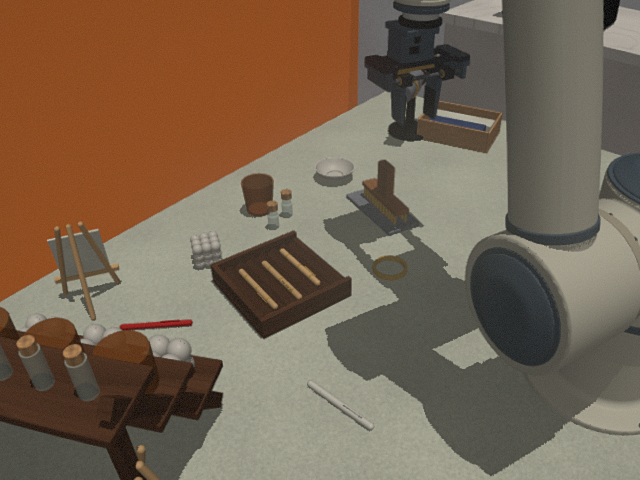

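The rake stands on its pad (scene 255,355). The three pens lie parallel in their grooves (scene about 350,235), and the other wares are where they started.

```bash
python3 -c "
from rig import r
r.job_done()"
```

```text
the job is handed in; nothing more can be done
```

I took the rake by its grip, swept it once across the tray with the tines 3 mm above the ridges, and stood it back on its pad where it had been. I then let go, backed off and handed the job in about 21 s into the 58 s limit.

- **Pens:** after release, both cameras show one pen in each of the grooves at y = -48, 0 and 48 mm. They are parallel to the grooves within 0.01 rad. The measured centres lie within about 3 mm of those groove lines, about the size of the calibration error.
- **Rake:** it touched the pad at the same height it was picked from, within 0.2 mm. The final pictures show it standing on its tines, clear of the gripper.
- **Other wares:** in both pictures they look unmoved. I judged this by eye and did not measure them.
- **Disagreements:** the rake and tray outlines from the networks' masks disagreed slightly with those from hand-picked corners, by a few mm. I used the corner fit, and the wrist camera confirmed the rake's position to about 1 mm before I gripped it.

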